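# Clamp the glass bangle pair by the crank

### The job

Lay the green glass bangle pair flat in the middle of the little clamp's bed, between jaw and end stop, setting it down rather than dropping it, and let go. Then take the upright crank grip and wind it clockwise (seen from above) in one go, without letting go of it on the way, until you feel the jaw hold the bangles snugly against the end stop, not so hard that the glass cracks. Let go, leaving the bangles clamped and everything else on the dressing table undisturbed.

Things in the scene. Friction and masses are not known exactly. Their poses are not given: they have to be found in the camera images.
- clamp: Grey plastic hobby clamp, fixed on the table; own x along its length, z up; origin under it on the centre line. Flat bed x -172 to +115, 90 wide, top 20 above the table. Crank head block at x -172 to -87, 62 tall. At the +x end an end stop, a block 20 thick, 70 wide, 58 tall with its screw, rubber-faced; it was set by hand beforehand: its face is somewhere at x +67 to +83, unmeasured.
- bed (a point): Point on the top of the clamp's bed, on the centre line, at clamp x = +20: a good place for the centre of the bangles. Axes as the clamp's.
- jaw: Moving jaw: block 16 thick with its rubber face, 70 wide, from 22 to 52 above the table. Origin: centre line, table height, in the plane of its face, which looks to clamp +x. Starts at clamp x -67 to -57 and moves to +x by 8 mm per rad of crank. Its face is a firm springy pad: pressing the bangles, its force grows by about 5 N per 0.1 rad of crank.
- crank (a joint): Crank angle in rad, 0 to 11.5, starts at 0 to 1.2; grows clockwise seen from above, closing the jaw. At angle q the arm points to (cos q, -sin q) in clamp x, y. The jaw meets the clamped bangles at 8.4 to 10.6 rad. Friction 0.05 N m (1.4 N at the grip), so it stays where left; each 10 N at the jaw adds 0.08 N m (2.3 N at the grip).
- crank_axis (a point): Point on the crank's vertical axis, at the height of the middle of the grip, 95 above the table; clamp x = -127, y = 0.
- grip: The crank's grip: upright black plastic knob, 19 diameter, 40 tall, spinning freely about its own vertical axis, 35 from the crank's axis. Origin: centre of its underside, 75 above the table, 4 above the crank's flat arm.
- grip_center (a point): Centre of the crank's grip, half-way up, 95 above the table.
- bangles_center (a point): Centre (half-way up) of the green glass bangle pair: two bangles joined one on the other as one ring, 66 outside diameter, 57 inside, 16 tall, 50 g, lying flat, its own z along its axis. Glass: it cracks if the jaw presses it with more than 25 N. Picked across its diameter it can tip between the fingers if held lightly (20 N holds it level).
- bangles: The same bangle pair; origin at the centre of its underside.
- case: Bystander: black plastic spectacle case, 160 x 60 x 34, long along its x. Origin: centre of its underside.
- dish: Bystander: white porcelain soap-shaped dish, 86 x 126 x 22. Origin: centre of its underside.
- clip: Bystander: chrome hair clip, 16 x 70 x 10. Origin: centre of its underside.
- lipstick: Bystander: square black lipstick lying down, 19 x 70 x 19. Origin: underside, near its centre.
- perfume: Bystander: amber glass perfume bottle, 52 diameter, 130 tall. Origin: centre of its underside.
- cream: Bystander: white cream jar, 64 diameter, 50 tall. Origin: centre of its underside.
- carousel: Bystander: plastic lipstick carousel on a turning base, 120 diameter, 174 tall. Origin: centre of its underside.
Not all that is in view belongs to the job. Of the things shaped like the bangles, the green glass one is meant.

How it is judged (in metres and radians):
On the way, in this order (a step that is already met when the one before it is completed fails the run):
1. the bangle pair lies flat on the clamp's bed between the jaws, let go of (x of bangles_center in the frame of clamp between -0.02 and 0.055 m and y of bangles_center in the frame of clamp between -0.018 and 0.018 m and height (world z) of bangles_center below 0.032 m and angle between bangles's own z axis and vertical below 0.1 rad and contact force between the fingers and bangles below 0.05 N), for 0.2 s.
2. the crank has been wound until the jaw presses on the bangles (contact force between jaw and bangles above 3 N and value of joint crank above 7.5 rad), for 0.2 s.
At the end, for the whole second after the job is handed in: The bangles lie flat (within 0.1 rad) on the clamp's bed, centred within 20 mm of its centre line, at rest and clamped against the end stop with more than 3 N from the jaw, nothing touched by the robot (all of step 2 and x of bangles_center in the frame of clamp between 0.02 and 0.06 m and y of bangles_center in the frame of clamp between -0.02 and 0.02 m and height (world z) of bangles_center below 0.033 m and angle between bangles's own z axis and vertical below 0.1 rad and linear speed of bangles below 0.01 m/s).
It fails at once if the jaw presses the glass with more than 25 N (contact force between jaw and bangles above 25 N).
It fails at once if the crank's grip is not held by the fingers while the crank is between 2 and 7.5 rad (value of joint crank between 2 and 7.5 rad and contact force between the fingers and grip below 0.05 N).
It fails at once if the bangles are let go of in the air (height (world z) of bangles_center above 0.06 m and contact force between the fingers and bangles below 0.02 N).
It fails at once if a bystander is moved by more than 20 mm (distance of any of case, dish, clip, lipstick, perfume, cream, carousel from where it was at the start of the episode above 0.02 m).
It also fails if it takes over 72 s, if anything falls off the work surface, if the arm or the gripper's body presses on something with over 40 N, if the wrist force passes 120 N, or if a joint passes its speed limit or range.

### The arm

A 6-joint arm with a two-finger parallel gripper is mounted at the origin on the work surface. World frame = base frame: x ahead of the robot, y to its left, z up, the work surface at z = 0. Lengths are in mm, angles in rad, forces in N, time in s.
With the tool pointing down it reaches from about 350 to 725 mm from the base axis. Payload 4.3 kg.
Tool frame: the origin (TCP) lies midway between the tips of the shut fingers; the grasp point (between the pads) lies 19 mm behind it (manip.grasp_offset is the distance from the TCP to the grasp point, in mm); z points along the fingers, y is the line along which they close (so a half turn about z gives the same grasp; the last joint's range is limited). The gripper opens to 85 mm and grips with 20 to 120 N. Pads are 22 mm wide; open, the fingers measure 114 mm over their backs; the gripper's body (76 mm by 85 mm) begins 54 mm behind the grasp point. The pads swing forward as they close: fully open they stand 13 mm farther back than shut.
Start: joints at [1.04, 0.377, 0.081, 1.274, 0, 1.46], TCP at [234.893, 524.873, 231.329] pointing down, gripper open.
Joint ranges: [-2.72, 2.72], [-0.84, 1.66], [-1.02, 1.22], [-1.77, 2.12], [-1.37, 1.28], [-3.14, 3.14]. Speed limits (rad/s): [2.57, 2.57, 3.14, 3.14, 3.14, 3.14].

### API

Orientations are given as a 3x3 rotation matrix whose columns are the frame's x, y, z axes.
In Python, from cell import manip gives the robot as it stands.
- The arm moves only by the shell command python3 -m crank 'ROWS'. ROWS is JSON, one flat list of numbers, 7 for each row, row after row: the opening, from 0 (shut) to 1 (fully open), then the shift along the tool's x, y, z in m, then the turn, a rotation vector about the tool's x, y, z in rad. In form: [grip, tx, ty, tz, ax, ay, az, grip, tx, ty, tz, ax, ay, az, ...]. A call has 1 to 10 rows; each row is the pose to reach, as a shift and turn from the pose commanded when the call began, along the tool's axes at that moment; what a row does not reach only later rows make up. A row lasts 1/12 s, in which the tool goes at most 41.7 mm and 7.16 degrees, less where a joint would pass 70% of its speed; a pose out of reach is approached as far as the arm can. A call with a gripper value outside its range is refused whole. The fingers move at their own pace and stop on an object; the grip force is fixed at half the most. Time passes only in rows, so rows that repeat a pose let the fingers close. It gives the time, the measured TCP pose, the force, the opening and the grip force at its end, in the units of the state.
- manip.observe(): the state, without advancing time (a new reading comes with each control period).
- manip.read_camera(name): name is "scene" or "side" or "wrist"; returns a dict with "image" (384x512x3 uint8, red, green, blue), "range_z" (384x512 float32, mm along the optical axis (not along the pixel's ray), 0 where there is no reading), "mtx" (3x3 intrinsics, pixels), "camera_from_world" (4x4, takes a point from world to camera coordinates); the wrist camera has in their place "tool_from_camera" (4x4, takes a point from camera to tool coordinates, whose origin is the TCP and whose axes are the flange's). Camera axes: x right, y down, z forward; pixel columns grow to the right and rows downward; lengths in mm; the calibration is good to about 2 mm. The wrist camera is an equidistant fisheye: a pixel r from the principal point sees the ray r / f radians off the axis. A picture is of the moment at which its call begins: read the wrist's pose just before it.
- manip.finish_job(): hands the job in; it is judged then, once.
Trained networks look in a picture, given as the dict that the camera call returned (one of the last four; its "shot" number tells which), for a name from the list of things; names that differ only in an ending like _2 or _b are one class to them, and where a whole thing is asked for, a point or a joint stands for the part that bears it (a point fixed in the world has none). Each returns a list of dicts, best first, with "confidence" (0 to 1); they miss things now and then, are a little off and sometimes report something else, mostly with a low value. They report only what shows in the picture. A call takes as long as a camera call. They do not tell look-alikes from the thing itself.
- manip.trace(picture, name): "mask" (384x512 bool, what is visible of it) and "pixel" ([column, row] in pixels, amid what is visible of it).
- manip.spot_point(picture, name): "pixel" ([column, row] in pixels: a listed point, or the origin of a listed thing).
The state is a dict: "time": time; "joints": joint angles; "joint_vel": joint speeds; "tau": joint torques, N m; "position": TCP position; "tcp_rot": TCP orientation; "force": force on the tool from outside, world axes, zero at the start; "ft_torque": the same for the moment, N m; "gripper_width": finger opening in mm; "grip_force": force on a finger pad.
Only numpy, scipy, OpenCV 4.12 (cv2) and the standard library are available. Lean on these libraries where they do the work, as an engineer would, in place of code of your own. Each camera call takes 0.05 s, during which the arm holds its last target. There are 200 camera calls.

## Working session

There is one attempt and no reset: what is moved stays moved. The work goes in short steps, Python scripts to look and compute and a shell command to move; the robot and the scene stay as the last step left them, time stands still between calls to the robot, and variables do not carry over. Pictures are saved under pics/ and viewed, at most 10 in all, crops included, and the job is handed in when it is done.

```bash
ls; mkdir -p pics; cat > h.py <<'E'
import numpy as np, cv2
from cell import manip
def shot(n):
    s=manip.observe(); p=manip.read_camera(n); p["st"]=s; p["name"]=n; return p
def save(p,f,crop=None,sc=1):
    im=p["image"][...,::-1]
    if crop: a,b,c,d=crop; im=im[b:d,a:c]
    cv2.imwrite("pics/"+f,cv2.resize(im,None,fx=sc,fy=sc,interpolation=cv2.INTER_CUBIC))
def ray(p,px):
    """world origin, dir for pixel; dir scaled so that camera z=1"""
    K=p["mtx"]; x=(px[0]-K[0,2])/K[0,0]; y=(px[1]-K[1,2])/K[1,1]
    if p["name"]=="wrist":
        r=np.hypot(x,y); k=np.tan(r)/r if r>1e-9 else 1; d=np.array([x*k,y*k,1])
        T=np.array(p["tool_from_camera"]); W=np.eye(4); W[:3,:3]=p["st"]["tcp_rot"]; W[:3,3]=p["st"]["position"]; M=W@T
    else: d=np.array([x,y,1]); M=np.linalg.inv(p["camera_from_world"])
    return M[:3,3],M[:3,:3]@d
def atz(p,px,z):
    o,d=ray(p,px); return o+d*(z-o[2])/d[2]
def tri(l):
    A=np.zeros((3,3));b=np.zeros(3);P=[]
    for p,px in l:
        o,d=ray(p,px); d=d/np.linalg.norm(d); Q=np.eye(3)-np.outer(d,d); A+=Q;b+=Q@o;P.append((o,d))
    x=np.linalg.solve(A,b); return x,[np.linalg.norm(np.cross(x-o,d)) for o,d in P]
def cloud(p,mask):
    v,u=np.nonzero(mask&(p["range_z"]>0)); out=[]
    for a,b in zip(u,v):
        o,d=ray(p,(a,b)); out.append(o+d*p["range_z"][b,a])
    return np.array(out)
E
python3 - <<'E'
from h import *
np.set_printoptions(precision=1,suppress=True)
ps=[shot(n) for n in ("scene","side","wrist")]
big=np.hstack([p["image"] for p in ps[:2]])
save(ps[0],"a_scene.png",sc=1.5);save(ps[1],"a_side.png",sc=1.5)
for n in ["bangles_center","grip_center","crank_axis","bed","clamp","jaw","case","dish","clip","lipstick","perfume","cream","carousel"]:
    for p in ps:
        print(n,p["name"],[(np.round(r["pixel"],1).tolist(),round(r["confidence"],2)) for r in manip.spot_point(p,n)[:4]])
for n in ["bangles"]:
    for p in ps: print(n,p["name"],[(np.round(r["pixel"],1).tolist(),round(r["confidence"],2),r["mask"].sum()) for r in manip.trace(p,n)[:5]])
E
```

```text
pics
bangles_center scene [([241.9, 142.5], 0.76), ([248.2, 176.3], 0.76), ([270.3, 156.0], 0.47)]
bangles_center side [([199.6, 191.9], 0.8), ([167.4, 170.8], 0.61), ([124.8, 181.9], 0.58)]
bangles_center wrist [([151.6, 284.5], 0.45), ([124.1, 360.2], 0.45)]
grip_center scene [([261.2, 201.4], 0.48), ([239.5, 315.6], 0.35)]
grip_center side [([286.3, 182.9], 0.63)]
grip_center wrist []
crank_axis scene [([244.5, 206.5], 0.82)]
crank_axis side [([287.5, 194.1], 0.76)]
crank_axis wrist []
bed scene [([282.8, 203.4], 0.97)]
bed side [([259.4, 175.6], 0.68)]
bed wrist []
clamp scene [([279.6, 211.6], 0.95), ([155.4, 286.1], 0.43)]
clamp side [([262.5, 187.9], 0.67)]
clamp wrist []
jaw scene [([264.6, 224.9], 0.68)]
jaw side [([275.6, 200.3], 0.68)]
jaw wrist []
case scene [([285.8, 202.2], 0.65), ([153.5, 288.5], 0.62)]
case side [([329.8, 297.2], 0.9)]
case wrist []
dish scene [([340.7, 220.7], 0.74), ([247.3, 207.3], 0.27)]
dish side [([289.2, 154.0], 0.92)]
dish wrist []
clip scene [([218.0, 179.9], 0.39)]
clip side [([180.0, 219.1], 0.64), ([290.3, 153.0], 0.29), ([274.2, 200.0], 0.26)]
clip wrist []
lipstick scene [([175.0, 220.2], 0.69)]
lipstick side [([239.1, 270.1], 0.56)]
lipstick wrist []
perfume scene [([242.6, 316.3], 0.92)]
perfume side [([382.8, 245.5], 0.95)]
perfume wrist []
cream scene [([300.9, 270.1], 0.62)]
cream side [([338.7, 196.7], 0.97)]
cream wrist []
carousel scene [([342.6, 167.4], 0.84)]
carousel side [([217.6, 127.8], 0.67)]
carousel wrist []
bangles scene [([242.7, 137.0], 0.66, np.int64(172)), ([267.3, 157.5], 0.59, np.int64(204)), ([249.1, 178.2], 0.54, np.int64(215)), ([153.8, 282.5], 0.37, np.int64(1777))]
bangles side [([196.9, 198.8], 0.65, np.int64(258)), ([121.9, 187.8], 0.62, np.int64(223)), ([160.0, 162.8], 0.51, np.int64(178))]
bangles wrist [([110.5, 353.5], 0.53, np.int64(194))]
```

View pics/a_scene.png

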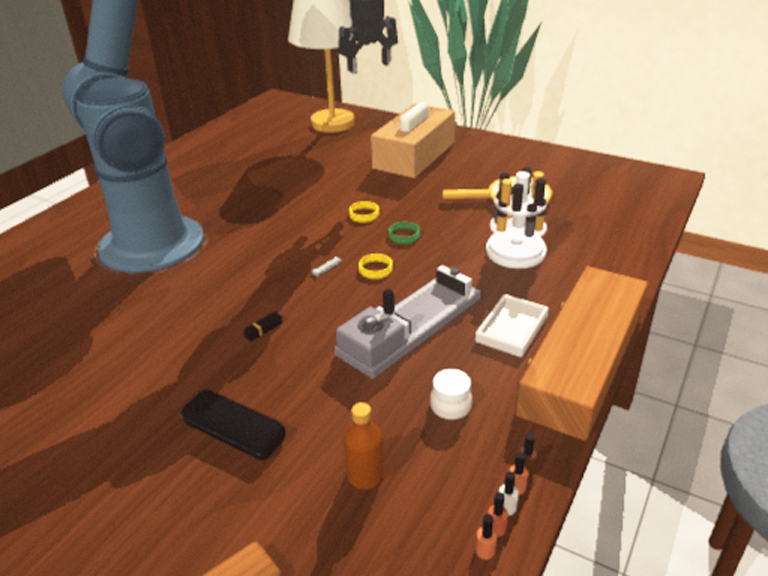

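View pics/a_side.png

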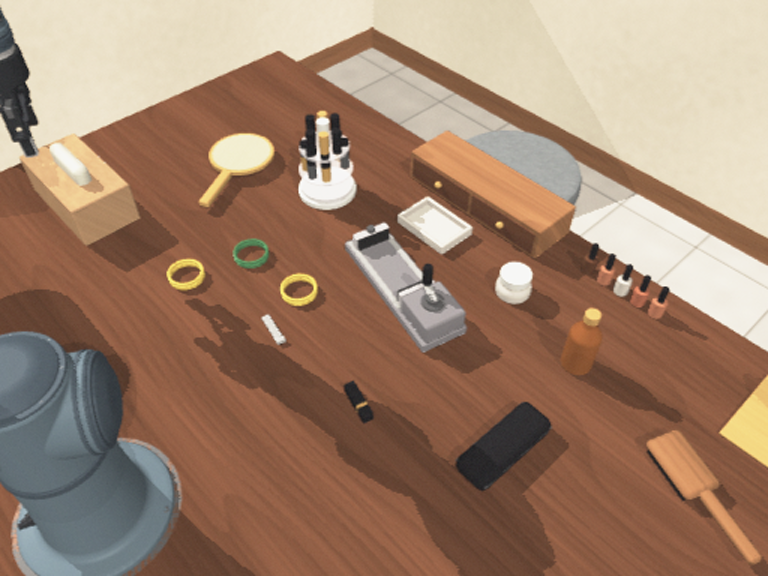

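Ring-shaped candidates in the scene view are yellow (242,141), green (269,155) and yellow (250,177). In the side view they are yellow (124,182), green (167,170) and yellow (199,192). I choose the green one; next I triangulate it and check a crop.

```bash
python3 - <<'E'
from h import *
np.set_printoptions(precision=1,suppress=True)
s,d=shot("scene"),shot("side")
P={"green":((270.3,156),(167.4,170.8)),"yel1":((241.9,142.5),(124.8,181.9)),"yel2":((248.2,176.3),(199.6,191.9)),
"grip_c":((261.2,201.4),(286.3,182.9)),"axis":((244.5,206.5),(287.5,194.1)),"bed":((282.8,203.4),(259.4,175.6)),"clamp":((279.6,211.6),(262.5,187.9)),
"dish":((340.7,220.7),(289.2,154)),"clip":((218,179.9),(180,219.1)),"lip":((175,220.2),(239.1,270.1)),"perf":((242.6,316.3),(382.8,245.5)),"cream":((300.9,270.1),(338.7,196.7)),"car":((342.6,167.4),(217.6,127.8)),"case":((153.5,288.5),(329.8,297.2))}
for k,(a,b) in P.items():
    x,e=tri([(s,a),(d,b)]); print(k,x,np.array(e))
hsv=[cv2.cvtColor(p["image"],cv2.COLOR_RGB2HSV) for p in (s,d)]
for p,h in zip((s,d),hsv):
    for r in manip.trace(p,"bangles")[:5]:
        m=r["mask"]; c=cloud(p,m); print(p["name"],r["pixel"],np.median(h[m],0),(c.min(0)+c.max(0))/2, c.min(0),c.max(0))
    for r in manip.trace(p,"clamp")[:1]:
        c=cloud(p,r["mask"]); c=c[(c[:,2]>12)&(c[:,2]<70)]; print("clamp",p["name"],cv2.minAreaRect(c[:,:2].astype(np.float32)),np.percentile(c[:,2],[5,50,95]))
a=s["image"][125:245,210:350];b=d["image"][125:245,100:320]
a=cv2.resize(a,None,fx=3,fy=3);b=cv2.resize(b,None,fx=2,fy=2);b=np.vstack([b,np.zeros((120,440,3),np.uint8)])
cv2.imwrite("pics/b.png",cv2.resize(np.hstack([a,b])[...,::-1],(800,336)))
E
```

```text
green [462.6 266.9   1. ] [2.2 2.2]
yel1 [343.3 298.    8.4] [3.7 3.7]
yel2 [469.  122.9  17. ] [1.6 1.6]
grip_c [612.2 -57.4  94.2] [1.9 1.9]
axis [585.5 -88.7  93.7] [1. 1.]
bed [621.7  47.8  25.8] [4.4 4.4]
clamp [616.5  32.    0.7] [1.7 1.7]
dish [772.7  78.8  -4.3] [0.5 0.5]
clip [380.9  96.3  -4.9] [4.1 4.1]
lip [ 389.4 -125.2    2. ] [0.2 0.2]
perf [ 704.9 -311.2   -3.1] [3.2 3.2]
cream [ 754.2 -128.6   -8.8] [2.3 2.3]
car [688.6 310.9   1.9] [0.1 0.1]
case [ 490.8 -327.    -1.1] [8. 8.]
scene [248.7, 180.1] [ 23. 211. 234.] [461.8 133.    9. ] [422.4  95.5  -1.8] [501.2 170.6  19.8]
scene [267.7, 160.0] [ 55. 118. 122.] [460.8 262.    9.8] [428.3 225.2  -1.7] [493.3 298.8  21.3]
scene [241.0, 139.8] [ 24. 214. 233.] [340.2 303.7   7.9] [306.7 268.9  -3.5] [373.8 338.5  19.4]
clamp scene ((611.7171630859375, 4.4976348876953125), (285.6612548828125, 93.56812286376953), 76.84683227539062) [16.7 23.5 64.6]
side [124.2, 178.9] [ 23. 147. 228.] [344.7 303.2   9.4] [308.8 268.3  -3.2] [380.5 338.2  22.1]
side [164.5, 174.5] [ 59.5  87.  132. ] [462.5 263.7   9.3] [427.6 229.9  -2.3] [497.4 297.5  21. ]
side [198.1, 186.9] [ 24. 147. 232.] [469.  130.4   9.7] [436.8  99.    1.2] [501.3 161.9  18.1]
clamp side ((612.023681640625, 5.01361083984375), (286.5915222167969, 92.03942108154297), 76.15703582763672) [16.8 23.1 64.7]
```

View pics/b.png

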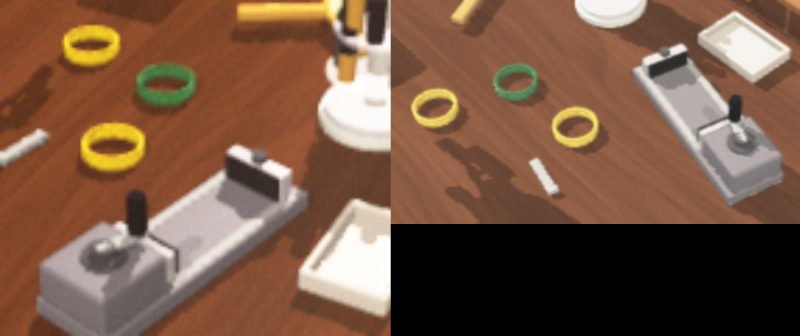

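Crop check: the green ring at scene (269,155) is the glass pair, and the other two are yellow. It sits near (462,264) and is about 18 mm tall by depth. The clamp axis direction is about 76.4° in the world. Next I work out the move above the bangles.

```bash
cat >> h.py <<'E'
import sys
from scipy.spatial.transform import Rotation as R
def go(x,y,z,yaw=None):
    """print shift & turn (tool axes); yaw = world angle of tool y axis (deg, mod 180)"""
    s=manip.observe(); M=np.array(s["tcp_rot"]); d=M.T@(np.array([x,y,z])-s["position"])/1000
    out=[np.zeros(3)]
    if yaw is not None:
        out=[]
        for k in (0,180):
            a=np.radians(yaw+k); Y=np.array([np.cos(a),np.sin(a),0]); Z=np.array([0,0,-1.]); out.append(R.from_matrix(M.T@np.c_[np.cross(Y,Z),Y,Z]).as_rotvec())
    print("pos",np.round(s["position"],1),"shift",np.round(d,4),"turn",[np.round(o,3).tolist() for o in out],"j6",round(s["joints"][5],2))
E
python3 - <<'E'
from h import *
print(np.round(manip.observe()["tcp_rot"],3)); go(462,264,170,166.4); go(462,264,170,-13.6+0)
E
```

```text
[[-0.913  0.409  0.   ]
 [ 0.409  0.913  0.   ]
 [ 0.     0.    -1.   ]]
pos [234.9 524.9 231.3] shift [-0.3139 -0.1453  0.0613] turn [[0.0, 0.0, -1.754], [0.0, -0.0, 1.387]] j6 1.46
pos [234.9 524.9 231.3] shift [-0.3139 -0.1453  0.0613] turn [[0.0, -0.0, 1.387], [0.0, 0.0, -1.754]] j6 1.46
```

```bash
python3 -m crank '[1,-0.031,-0.0145,0.006,0,0,0.12, 1,-0.063,-0.029,0.012,0,0,0.24, 1,-0.094,-0.0436,0.018,0,0,0.36, 1,-0.1256,-0.058,0.0245,0,0,0.48, 1,-0.157,-0.0726,0.03,0,0,0.6, 1,-0.188,-0.087,0.037,0,0,0.72, 1,-0.22,-0.1017,0.043,0,0,0.84, 1,-0.251,-0.116,0.049,0,0,0.96, 1,-0.2825,-0.131,0.055,0,0,1.08, 1,-0.3139,-0.1453,0.0613,0,0,1.2]'
python3 -m crank '[1,0,0,0,0,0,0.1, 1,0,0,0,0,0,0.187, 1,0,0,0,0,0,0.187, 1,0,0,0,0,0,0.187]'
python3 - <<'E'
from h import *
np.set_printoptions(precision=1,suppress=True)
w=shot("wrist"); print(w["st"]["position"],np.round(w["st"]["tcp_rot"],3))
save(w,"c.png",sc=1.4)
h=cv2.cvtColor(w["image"],cv2.COLOR_RGB2HSV)
for r in manip.trace(w,"bangles"):
    m=r["mask"];c=cloud(w,m);g=c[:,2]>8
    print(r["pixel"],r["confidence"],np.median(h[m],0),(np.percentile(c[g],1,axis=0)+np.percentile(c[g],99,axis=0))/2,np.percentile(c[:,2],[2,98]),np.ptp(c,axis=0))
print([(r["pixel"],r["confidence"],atz(w,r["pixel"],8)) for r in manip.spot_point(w,"bangles_center")])
go(462,264,170,166.4)
E
```

```text
time: 3.38
position: [463.0, 262.6, 170.0]
tcp_rot: [[0.056, 0.998, 0.001], [0.998, -0.056, 0.0], [0.0, 0.001, -1.0]]
force: [0.0, 0.6, -0.3]
gripper_width: 85.5
grip_force: 0.0
time: 3.72
position: [462.1, 263.9, 170.0]
tcp_rot: [[0.233, 0.973, 0.0], [0.973, -0.233, 0.0], [0.0, 0.0, -1.0]]
force: [0.4, -0.7, -0.4]
gripper_width: 85.4
grip_force: 0.0
[462.1 263.9 170. ] [[ 0.2  1.   0. ]
 [ 1.  -0.2  0. ]
 [ 0.   0.  -1. ]]
[120.0, 171.4] 0.92 [ 25. 178. 232.] [339.7 302.9  13.1] [ 1.9 17.4] [74.1 64.6 20.5]
[256.2, 196.7] 0.66 [ 62. 100. 161.] [460.  265.4  13.9] [-0.4 17.3] [65.2 70.1 19.8]
[([289.0, 277.3], 0.79, array([470.8, 133.8,   8. ]))]
pos [461.9 264.4 170.1] shift [-0.  0.  0.] turn [[0.0, 0.0, -3.139], [0.0, -0.0, 0.003]] j6 2.21
```

View pics/c.png

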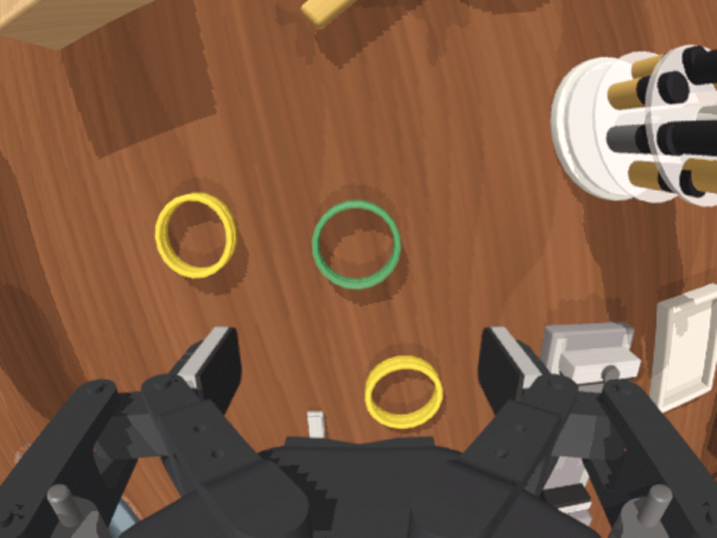

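```bash
python3 - <<'E'
from h import *
w=shot("wrist");h=cv2.cvtColor(w["image"],cv2.COLOR_RGB2HSV)
m=cv2.inRange(h,(45,60,40),(80,255,255)); m[:120]=0;m[230:]=0;m[:,:200]=0;m[:,310:]=0
c=max(cv2.findContours(m,cv2.RETR_EXTERNAL,cv2.CHAIN_APPROX_NONE)[0],key=cv2.contourArea)
P=np.array([atz(w,q[0],16.) for q in c])[:,:2].astype(np.float32)
print(cv2.fitEllipse(P))
go(461,264.5,-4,166.4)
E
python3 -m crank '[1,0,0,0.035,0,0,0, 1,0,0,0.07,0,0,0, 1,0,0,0.1,0,0,0, 1,0,0,0.11,0,0,0, 1,0,0,0.11,0,0,0]'
```

```text
((459.9269104003906, 265.7406311035156), (63.88462448120117, 65.07117462158203), 172.49649047851562)
pos [461.8 264.4 170.1] shift [-0.0002 -0.0009  0.1741] turn [[0.0, 0.0, -3.139], [0.0, -0.0, 0.002]] j6 2.21
time: 4.33
position: [459.2, 263.2, 57.4]
tcp_rot: [[0.234, 0.972, -0.006], [0.972, -0.234, -0.002], [-0.004, -0.005, -1.0]]
force: [-0.5, -0.6, -0.3]
gripper_width: 85.1
grip_force: 0.0
```

```bash
python3 -m crank '[1,0.001,-0.002,0.02,0,0,0, 1,0.001,-0.002,0.04,0,0,0, 1,0.001,-0.002,0.052,0,0,0, 1,0.001,-0.002,0.06,0,0,0, 1,0.001,-0.002,0.064,0,0,0, 1,0.001,-0.002,0.064,0,0,0]'
python3 - <<'E'
from h import *
w=shot("wrist");save(w,"d.png",(100,100,412,384),2)
go(460,265.7,-4,166.4)
E
```

```text
time: 4.83
position: [460.9, 265.8, -3.4]
tcp_rot: [[0.235, 0.972, 0.001], [0.972, -0.235, 0.0], [0.001, 0.001, -1.0]]
force: [0.3, 0.0, 0.7]
gripper_width: 85.6
grip_force: 0.0
pos [461.2 265.9  -3. ] shift [-0.0005 -0.0011  0.001 ] turn [[0.002, 0.002, -3.141], [0.001, -0.001, 0.001]] j6 2.21
```

View pics/d.png

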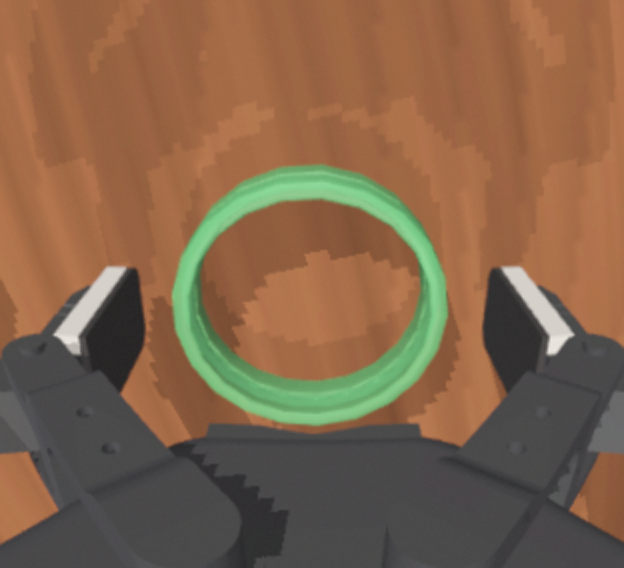

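The ring sits centred between the pads (ring about x 310, fingers 130 and 495 in the crop), so I close.

```bash
python3 -m crank '[0.6,0,0,0,0,0,0, 0.4,0,0,0,0,0,0, 0.4,0,0,0,0,0,0, 0.4,0,0,0,0,0,0, 0.4,0,0,0,0,0,0, 0.4,0,0,0,0,0,0]'
python3 - <<'E'
from h import *
go(623.3,52,60,166.4)
E
```

```text
time: 5.38
position: [461.4, 266.0, -1.8]
tcp_rot: [[0.234, 0.972, 0.003], [0.972, -0.234, 0.001], [0.002, 0.002, -1.0]]
force: [-2.7, -1.4, 10.1]
gripper_width: 63.9
grip_force: 63.1
pos [461.4 266.   -1.8] shift [-0.17    0.2076 -0.0617] turn [[0.003, 0.003, -3.141], [0.002, -0.002, 0.001]] j6 2.21
```

```bash
python3 -m crank '[0.4,0,0,-0.015,0,0,0, 0.4,0,0,-0.045,0,0,0, 0.4,0,0,-0.08,0,0,0, 0.4,0,0,-0.12,0,0,0, 0.4,0,0,-0.15,0,0,0, 0.4,0,0,-0.16,0,0,0, 0.4,0,0,-0.16,0,0,0]'
python3 - <<'E'
from h import *
go(623.3,52,156,166.4)
E
```

```text
time: 5.97
position: [463.0, 266.6, 160.0]
tcp_rot: [[0.235, 0.972, 0.007], [0.972, -0.235, 0.003], [0.005, 0.006, -1.0]]
force: [-0.1, 0.6, -0.2]
gripper_width: 63.3
grip_force: 66.1
pos [463.  266.6 160. ] shift [-0.171   0.2062  0.0044] turn [[0.008, 0.01, -3.141], [0.006, -0.005, 0.0]] j6 2.21
```

```bash
python3 -m crank '[0.4,-0.02,0.025,0,0,0,0, 0.4,-0.043,0.052,0,0,0,0, 0.4,-0.066,0.08,0,0,0,0, 0.4,-0.09,0.108,0,0,0,0, 0.4,-0.112,0.135,0,0,0,0, 0.4,-0.135,0.163,0,0,0,0, 0.4,-0.155,0.187,0,0,0,0, 0.4,-0.171,0.206,0,0,0,0, 0.4,-0.171,0.206,0,0,0,0, 0.4,-0.171,0.206,0,0,0,0]'
python3 - <<'E'
from h import *
np.set_printoptions(precision=1,suppress=True)
w=shot("wrist");save(w,"e.png",sc=1.4)
print(w["st"]["position"])
for n,z in (("bed",20),("grip_center",95),("crank_axis",95),("jaw",0),("clamp",0)):
    print(n,[(r["pixel"],round(r["confidence"],2),atz(w,r["pixel"],z)) for r in manip.spot_point(w,n)[:2]])
r=manip.trace(w,"clamp")[0]; c=cloud(w,r["mask"]);np.save("c.npy",c)
b=c[(c[:,2]>15)&(c[:,2]<24)]; print(len(b),cv2.minAreaRect(b[:,:2].astype(np.float32)))
u=np.array([np.cos(np.radians(76.4)),np.sin(np.radians(76.4))]);v=np.array([-u[1],u[0]])
o=np.array([618.6,32.5]); 
l=np.c_[(c[:,:2]-o)@u,(c[:,:2]-o)@v,c[:,2]]
for z0,z1 in ((15,24),(27,50),(50,56),(56,70)):
    q=l[(l[:,2]>z0)&(l[:,2]<z1)]
    if len(q):print(z0,len(q),np.percentile(q,[1,50,99],axis=0).tolist(), np.histogram(q[:,0],bins=np.arange(-180,130,10))[0])
E
```

```text
time: 6.8
position: [619.8, 49.6, 153.4]
tcp_rot: [[0.237, 0.971, -0.004], [0.971, -0.237, 0.0], [-0.0, -0.004, -1.0]]
force: [0.1, -0.2, -1.5]
gripper_width: 63.6
grip_force: 66.1
[619.8  49.6 153.4]
bed [([260.7, 175.0], 0.89, array([624.5,  54.3,  20. ]))]
grip_center [([270.9, 323.4], 0.47, array([606. , -58.4,  95. ]))]
crank_axis [([61.1, 194.0], 0.28, array([464.2,  95.3,  95. ])), ([263.4, 173.3], 0.27, array([629.7,  70.7,  95. ]))]
jaw [([260.7, 247.7], 0.57, array([604.7, -29.3,   0. ])), ([261.2, 188.9], 0.25, array([620.8,  35.7,   0. ]))]
clamp [([262.3, 188.4], 0.83, array([622.,  36.,   0.]))]
13419 ((621.3781127929688, 46.20697021484375), (207.13902282714844, 90.77523040771484), 76.28238677978516)
15 13419 [[-72.76004636190963, -43.251293126916266, 18.170506288712268], [30.47683351735212, 0.9248975267294467, 20.30790693554576], [115.7994747407816, 44.215667455008706, 22.37709095595578]] [   0    0    0    0    0    0    0    0    0   52  124  438  737  757
  801  799  771  402  143  688  938  994  969 1028 1013 1002  203  120
  716  724]
27 1019 [[-85.19013039809963,
[... 209 characters left out ...]
7   0   0   0   0   0   0
   0   0   0   0   0   0   0   0   1   1   0   0]
50 780 [[-78.08308118811304, -29.78972910322723, 50.0376995778579], [-70.0666405808073, 2.9653488439900695, 51.43167342716903], [-61.80601413800191, 32.63314337984868, 53.20438944184144]] [  0   0   0   0   0   0   0   1   0   0 395 384   0   0   0   0   0   0
   0   0   0   0   0   0   0   0   0   0   0   0]
56 392 [[-107.1140982147916, -38.38304605141328, 57.78759540709779], [-101.52821163931245, 4.953637234276078, 62.04022999037274], [-90.51116576749607, 39.478915455535926, 66.07806557367819]] [  0   0   0   0   0   0   0 246 142   4   0   0   0   0   0   0   0   0
   0   0   0   0   0   0   0   0   0   0   0   0]
```

View pics/e.png

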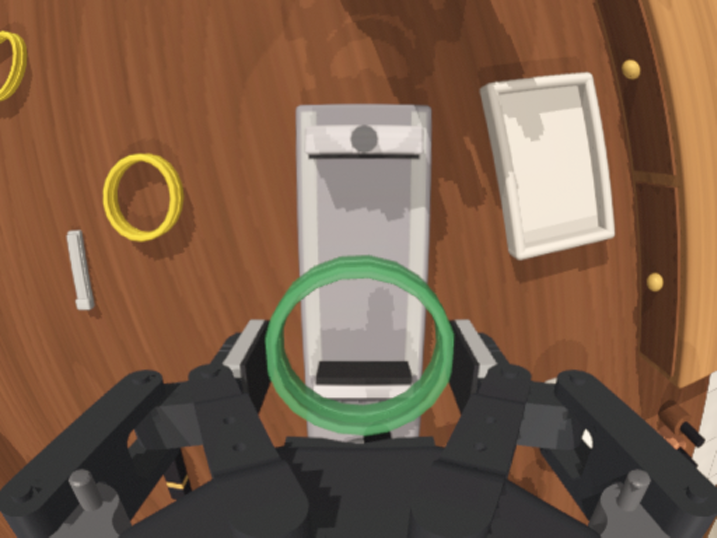

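```bash
python3 - <<'E'
from h import *
go(622.6,52.1,30,166.4)
E
```

```text
pos [619.9  51.8 156. ] shift [0.0009 0.0026 0.126 ] turn [[0.0, -0.0, -3.14], [-0.0, -0.0, 0.002]] j6 1.79
```

```bash
python3 -m crank '[0.4,0.001,0.0025,0.025,0,0,0, 0.4,0.001,0.0025,0.055,0,0,0, 0.4,0.001,0.0025,0.085,0,0,0, 0.4,0.001,0.0025,0.11,0,0,0, 0.4,0.001,0.0025,0.122,0,0,0, 0.4,0.001,0.0025,0.126,0,0,0, 0.4,0.001,0.0025,0.126,0,0,0, 0.4,0.001,0.0025,0.126,0,0,0]'
python3 - <<'E'
from h import *
go(622.6,52.1,19,166.4)
E
python3 -m crank '[0.4,0,0,0.003,0,0,0, 0.4,0,0,0.006,0,0,0, 0.4,0,0,0.008,0,0,0, 0.4,0,0,0.0095,0,0,0, 0.4,0,0,0.0095,0,0,0]'
```

```text
time: 7.82
position: [623.7, 51.6, 31.0]
tcp_rot: [[0.234, 0.972, 0.001], [0.972, -0.234, 0.0], [0.0, 0.001, -1.0]]
force: [-0.6, -0.4, -0.6]
gripper_width: 63.1
grip_force: 66.1
pos [623.7  51.6  31. ] shift [ 0.0002 -0.0012  0.012 ] turn [[0.001, 0.002, -3.141], [0.001, -0.0, 0.001]] j6 1.79
time: 8.23
position: [623.0, 51.3, 20.4]
tcp_rot: [[0.235, 0.972, -0.0], [0.972, -0.235, 0.0], [0.0, -0.0, -1.0]]
force: [-0.7, 0.0, -1.6]
gripper_width: 63.8
grip_force: 66.1
```

```bash
python3 -m crank '[0.4,0,0,0.001,0,0,0, 0.4,0,0,0.0015,0,0,0, 0.4,0,0,0.0015,0,0,0]'
python3 -m crank '[0.4,0,0,0.001,0,0,0, 0.4,0,0,0.001,0,0,0, 0.4,0,0,0.001,0,0,0]'
```

```text
time: 8.48
position: [623.0, 51.3, 18.9]
tcp_rot: [[0.235, 0.972, -0.0], [0.972, -0.235, 0.0], [0.0, -0.0, -1.0]]
force: [0.5, -0.2, -0.6]
gripper_width: 63.6
grip_force: 66.1
time: 8.73
position: [623.3, 51.3, 18.3]
tcp_rot: [[0.235, 0.972, 0.0], [0.972, -0.235, 0.0], [0.0, 0.0, -1.0]]
force: [-0.6, -0.3, 2.7]
gripper_width: 63.4
grip_force: 66.4
```

Contact on the bed is felt (2.7 N), so I release.

```bash
python3 -m crank '[0.8,0,0,0,0,0,0, 0.85,0,0,0,0,0,0, 1,0,0,0,0,0,0, 1,0,0,0,0,0,0, 1,0,0,0,0,0,0, 1,0,0,0,0,0,0]'
python3 -m crank '[1,0,0,-0.01,0,0,0, 1,0,0,-0.03,0,0,0, 1,0,0,-0.06,0,0,0, 1,0,0,-0.1,0,0,0, 1,0,0,-0.135,0,0,0, 1,0,0,-0.145,0,0,0, 1,0,0,-0.145,0,0,0]'
python3 - <<'E'
from h import *
np.set_printoptions(precision=1,suppress=True)
w=shot("wrist");save(w,"f.png",sc=1.4)
o=np.array([617.9,32.7]);u=np.array([.236,.972]);v=np.array([-.972,.236])
h=cv2.cvtColor(w["image"],cv2.COLOR_RGB2HSV)
m=cv2.inRange(h,(45,60,40),(80,255,255)); m[:80]=0;m[:,:180]=0;m[:,330:]=0
c=max(cv2.findContours(m,cv2.RETR_EXTERNAL,cv2.CHAIN_APPROX_NONE)[0],key=cv2.contourArea)
P=np.array([atz(w,q[0],36.) for q in c])[:,:2].astype(np.float32)
e=cv2.fitEllipse(P);k=np.array(e[0])-o;print(e,"clamp xy",k@u,k@v)
cl=cloud(w,m>0);print(np.percentile(cl[:,2],[2,98]))
s,d=shot("scene"),shot("side")
for n in ("grip_center","crank_axis"):
    L=[(p,manip.spot_point(p,n)) for p in (s,d)]; print(n,[(l[1][0]["confidence"]) if l[1] else 0 for l in L])
    x,err=tri([(p,l[0]["pixel"]) for p,l in L if l]); print(x,err)
for p in (s,d):
    r=manip.trace(p,"grip")
    if r: q=cloud(p,r[0]["mask"]);q=q[(q[:,2]>80)&(q[:,2]<118)];print(r[0]["confidence"],len(q),np.median(q,0),(np.percentile(q,5,axis=0)+np.percentile(q,95,axis=0))/2)
print(o-127*u)
E
```

```text
time: 9.23
position: [623.1, 51.3, 18.0]
tcp_rot: [[0.235, 0.972, -0.0], [0.972, -0.235, 0.0], [0.0, -0.0, -1.0]]
force: [-0.1, 0.4, 0.1]
gripper_width: 85.4
grip_force: 0.0
time: 9.82
position: [626.2, 51.2, 168.2]
tcp_rot: [[0.235, 0.972, 0.009], [0.972, -0.235, -0.0], [0.002, 0.009, -1.0]]
force: [1.3, 0.3, 1.0]
gripper_width: 85.3
grip_force: 0.0
((622.87939453125, 50.951454162597656), (63.023193359375, 65.29396057128906), 166.406982421875) clamp xy 18.915550555419923 -0.5326283020019762
[23.6 37.3]
grip_center [0.47, 0.48]
[612.  -57.4  89.5] [np.float64(1.584560661632338), np.float64(1.5845606616322372)]
crank_axis [0.73, 0.59]
[614.6 -70.9  71.7] [np.float64(14.13140296891859), np.float64(14.131402968918536)]
0.56 110 [608.2 -62.6 100.7] [606.9 -59.6  99.1]
[587.9 -90.7]
```

View pics/f.png

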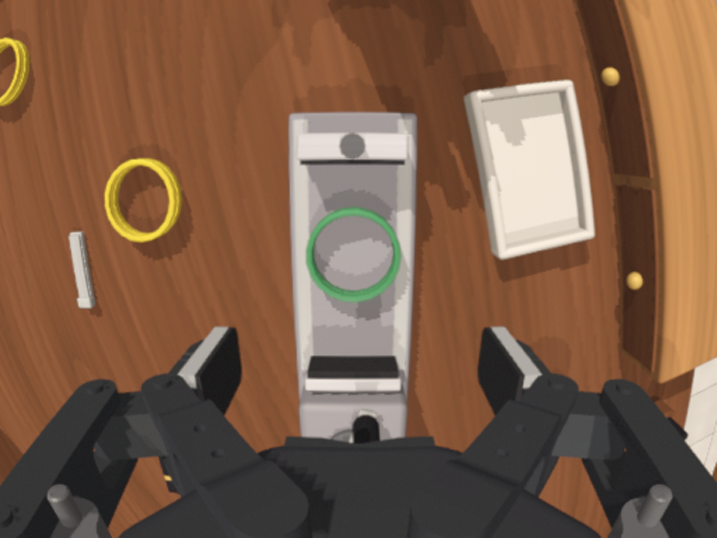

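The bangles lie flat at clamp (19, −0.5), seen at px (353,254) in the view. The grip top shows near (365,425). Next is the grip estimate, plus a predicted contact angle from the stop face.

```bash
python3 - <<'E'
from h import *
np.set_printoptions(precision=1,suppress=True)
w=shot("wrist")
o=np.array([617.9,32.7]);u=np.array([.236,.972]);v=np.array([-.972,.236])
C=lambda x:np.array([(x[:2]-o)@u,(x[:2]-o)@v])
for px,z in (((252,117),22),((252,113),56),((252,270),22),((252,256),22),((252,265),52)): print(px,z,C(atz(w,px,z)))
for n in ("grip_center","grip"):
    print(n,[(r["pixel"],r["confidence"],C(atz(w,r["pixel"],95 if n!="grip" else 75))) for r in manip.spot_point(w,n)[:2]])
r=manip.trace(w,"grip")
if r:
    q=cloud(w,r[0]["mask"]);q=q[(q[:,2]>80)&(q[:,2]<120)];print(r[0]["confidence"],len(q),np.ptp(q,axis=0),C((q.min(0)+q.max(0))/2))
rz=w["range_z"]; col=[(y,round(float(C(a:=(lambda od:od[0]+od[1]*rz[y,252])(ray(w,(252,y))))[0]),1),round(float(a[2]),1)) for y in list(range(108,124,1))+list(range(250,285,3))]; print(col)
go(609,-62,170,166.4)
E
```

```text
(252, 117) 22 [79.4  4.7]
(252, 113) 56 [83.2  4.1]
(252, 270) 22 [-81.8   5.3]
(252, 256) 22 [-64.4   5.2]
(252, 265) 52 [-58.5   4.7]
grip_center [([269.5, 321.4], 0.58, array([-93.8, -11.4]))]
grip [([263.5, 307.7], 0.79, array([-93.2,  -6.4]))]
0.74 222 [16.8  8.2 21.2] [-84.4  -7.9]
[(108, 87.4, 58.4), (109, 86.6, 58.1), (110, 85.8, 49.8), (111, 84.9, 49.6), (112, 84.1, 49.2), (113, 83.2, 49.2), (114, 82.4, 48.4), (115, 81.5, 48.0), (116, 80.3, 20.5), (117, 79.3, 20.6), (118, 78.4, 20.1), (119, 77.4, 20.3), (120, 76.5, 20.4), (121, 75.5, 20.7), (122, 74.6, 20.3), (123, 73.6, 20.3), (250, -58.6, 19.2), (253, -62.0, 19.6), (256, -62.5, 25.6), (259, -62.6, 32.1), (262, -62.8, 38.2), (265, -62.2, 45.5), (268, -62.7, 50.7), (271, -66.7, 49.7), (274, -68.7, 52.2), (277, -72.5, 51.7), (280, -76.0, 51.8), (283, -83.9, 45.0)]
pos [623.   51.3 162.7] shift [-0.1  0.  -0. ] turn [[0.0, -0.001, -3.141], [-0.0, -0.0, 0.0]] j6 1.79
```

```bash
python3 -m crank '[1,-0.02,0.002,0,0,0,0, 1,-0.05,0.005,0,0,0,0, 1,-0.08,0.008,0,0,0,0, 1,-0.105,0.0105,0,0,0,0, 1,-0.113,0.0105,0,0,0,0, 1,-0.113,0.0105,0.02,0,0,0, 1,-0.113,0.0105,0.04,0,0,0, 1,-0.113,0.0105,0.06,0,0,0, 1,-0.113,0.0105,0.075,0,0,0, 1,-0.113,0.0105,0.083,0,0,0]'
python3 -m crank '[1,0,0,0,0,0,0]'
python3 - <<'E'
from h import *
w=shot("wrist");save(w,"g.png",(60,100,452,384),1.9)
s=shot("side");save(s,"h.png",(230,130,350,260),4)
go(606.7,-61.3,80,166.4)
E
```

```text
time: 11.3
position: [605.4, -60.2, 77.8]
tcp_rot: [[0.234, 0.972, -0.003], [0.972, -0.234, 0.001], [0.0, -0.003, -1.0]]
force: [-0.8, -0.1, 0.4]
gripper_width: 85.3
grip_force: 0.0
time: 11.38
position: [605.2, -60.2, 77.9]
tcp_rot: [[0.234, 0.972, -0.004], [0.972, -0.234, 0.001], [0.0, -0.004, -1.0]]
force: [0.1, -0.5, -0.5]
gripper_width: 85.5
grip_force: 0.0
pos [607.  -60.7  80.4] shift [-0.0006 -0.0002  0.0004] turn [[0.0, 0.0, -3.141], [0.0, -0.0, 0.001]] j6 1.6
```

View pics/g.png

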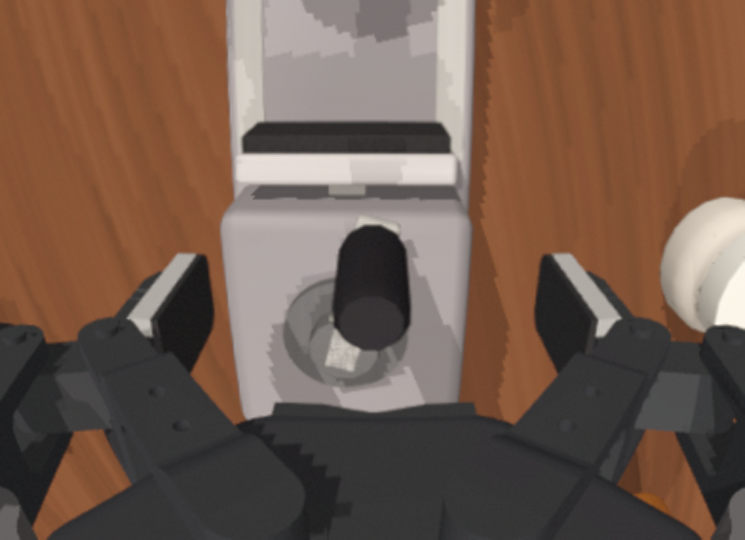

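View pics/h.png

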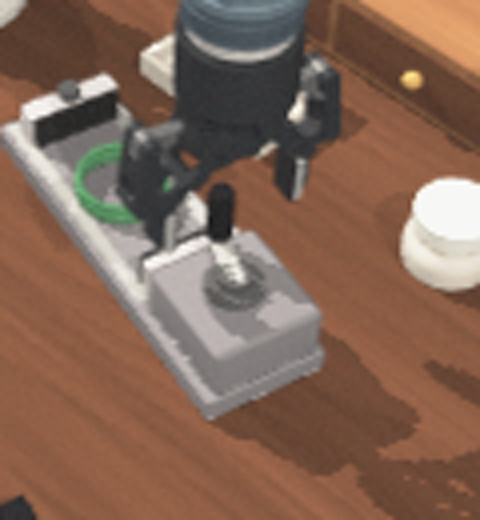

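The grip stands between the pads (about 375,290 in the wrist crop, pads at 190 and 560), so I close.

```bash
python3 -m crank '[0.4,0,0,0,0,0,0, 0,0,0,0,0,0,0, 0,0,0,0,0,0,0, 0,0,0,0,0,0,0, 0,0,0,0,0,0,0, 0,0,0,0,0,0,0, 0,0,0,0,0,0,0, 0,0,0,0,0,0,0]'
cat >> h.py <<'E'
o=np.array([617.9,32.7]);u=np.array([.236,.972]);v=np.array([-.972,.236]); ax=o-127*u
def crank():
    s=manip.observe(); d=np.array(s["position"][:2])-ax; cx,cy=d@u,d@v; q=np.arctan2(-cy,cx)
    f=np.array(s["force"][:2]); fx,fy=f@u,f@v; r=np.array([np.cos(q),-np.sin(q)]);t=np.array([-np.sin(q),-np.cos(q)])
    print("t%.1f clamp rel axis %.1f %.1f r %.1f q %.3f | F rad %.1f tan %.1f z %.1f w %.1f g %.1f"%(s["time"],cx,cy,np.hypot(cx,cy),q%(2*np.pi),r@[fx,fy],t@[fx,fy],s["force"][2],s["gripper_width"],s["grip_force"]))
E
python3 -c "
from h import *
crank()"
```

```text
time: 12.15
position: [606.8, -61.0, 80.5]
tcp_rot: [[0.235, 0.972, 0.0], [0.972, -0.235, -0.0], [0.0, 0.0, -1.0]]
force: [-1.3, 0.9, 4.6]
gripper_width: 16.9
grip_force: 58.5
t12.2 clamp rel axis 33.3 -11.4 r 35.2 q 0.329 | F rad 0.1 tan -1.6 z 4.6 w 16.9 g 58.5
```

```bash
cat >> h.py <<'E'
def tab(q0,dq,n,r=35.):
    print("q0",q0,"->",round(q0+dq*n,2)," ".join("[%.1f %.1f]"%(r*(np.cos(q)-np.cos(q0)),r*(np.sin(q)-np.sin(q0))) for q in q0+dq*np.arange(1,n+1)))
E
python3 -c "
from h import *
tab(.33,.2,5);tab(1.33,.3,10);tab(4.33,.3,10);tab(7.33,.25,7);tab(9.08,.08,10)"
```

```text
q0 0.33 -> 1.33 [-2.9 6.4] [-7.0 12.0] [-12.2 16.7] [-18.2 20.3] [-24.8 22.6]
q0 1.33 -> 4.33 [-10.4 0.9] [-20.7 -1.2] [-29.8 -6.3] [-37.0 -13.9] [-41.7 -23.3] [-43.3 -33.6] [-41.9 -43.9] [-37.5 -53.4] [-30.4 -61.2] [-21.4 -66.5]
q0 4.33 -> 7.33 [10.2 -2.4] [20.6 -1.7] [30.4 2.1] [38.6 8.5] [44.5 17.1] [47.6 27.1] [47.7 37.6] [44.6 47.6] [38.7 56.2] [30.6 62.8]
q0 7.33 -> 9.08 [-8.0 3.4] [-16.7 4.7] [-25.4 3.8] [-33.6 0.8] [-40.7 -4.1] [-46.5 -10.7] [-50.5 -18.5]
q0 9.08 -> 9.88 [-0.8 -2.7] [-1.5 -5.4] [-1.9 -8.2] [-2.0 -11.0] [-2.0 -13.8] [-1.7 -16.5] [-1.3 -19.3] [-0.5 -22.0] [0.4 -24.7] [1.5 -27.2]
```

```bash
python3 -m crank '[0,-0.0029,0.0064,0,0,0,0, 0,-0.007,0.012,0,0,0,0, 0,-0.0122,0.0167,0,0,0,0, 0,-0.0182,0.0203,0,0,0,0, 0,-0.0248,0.0226,0,0,0,0, 0,-0.0248,0.0226,0,0,0,0]' | grep -v rot
python3 -c "
from h import *
crank()"
```

```text
time: 12.65
position: [623.3, -92.2, 80.4]
force: [-2.5, -1.2, 5.5]
gripper_width: 16.7
grip_force: 58.8
t12.7 clamp rel axis 6.9 -34.7 r 35.4 q 1.373 | F rad -2.4 tan 1.3 z 5.5 w 16.7 g 58.8
```

```bash
python3 -m crank '[0,-0.0104,0.0009,0,0,0,0, 0,-0.0207,-0.0012,0,0,0,0, 0,-0.0298,-0.0063,0,0,0,0, 0,-0.037,-0.0139,0,0,0,0, 0,-0.0417,-0.0233,0,0,0,0, 0,-0.0433,-0.0336,0,0,0,0, 0,-0.0419,-0.0439,0,0,0,0, 0,-0.0375,-0.0534,0,0,0,0, 0,-0.0304,-0.0612,0,0,0,0, 0,-0.0214,-0.0665,0,0,0,0]' | grep -v rot
python3 -c "
from h import *
crank()"
```

```text
time: 13.48
position: [553.5, -96.4, 80.5]
force: [1.4, -1.1, 3.3]
gripper_width: 16.7
grip_force: 58.9
t13.5 clamp rel axis -13.6 32.1 r 34.9 q 4.311 | F rad -1.2 tan -1.3 z 3.3 w 16.7 g 58.9
```

```bash
python3 -m crank '[0,0.0102,-0.0024,0,0,0,0, 0,0.0206,-0.0017,0,0,0,0, 0,0.0304,0.0021,0,0,0,0, 0,0.0386,0.0085,0,0,0,0, 0,0.0445,0.0171,0,0,0,0, 0,0.0476,0.0271,0,0,0,0, 0,0.0477,0.0376,0,0,0,0, 0,0.0446,0.0476,0,0,0,0, 0,0.0387,0.0562,0,0,0,0, 0,0.0306,0.0628,0,0,0,0]' | grep -v rot
python3 -c "
from h import *
crank()"
```

```text
time: 14.32
position: [621.7, -79.6, 80.2]
force: [-5.8, -0.3, 11.5]
gripper_width: 17.1
grip_force: 60.0
t14.3 clamp rel axis 18.7 -30.2 r 35.5 q 1.015 | F rad -5.6 tan -1.5 z 11.5 w 17.1 g 60.0
```

```bash
python3 -m crank '[0,-0.0082,0.0032,-0.0003,0,0,0, 0,-0.0169,0.0045,-0.0005,0,0,0, 0,-0.0256,0.0036,-0.0005,0,0,0, 0,-0.0337,0.0006,-0.0005,0,0,0, 0,-0.0408,-0.0042,-0.0005,0,0,0, 0,-0.0465,-0.0107,-0.0005,0,0,0, 0,-0.0465,-0.0107,-0.0005,0,0,0, 0,-0.0465,-0.0107,-0.0005,0,0,0]' | grep -v rot
python3 - <<'E'
from h import *
crank()
w=shot("wrist")
C=lambda x:np.array([(x[:2]-o)@u,(x[:2]-o)@v])
for t in ("jaw","bangles"):
    r=manip.trace(w,t)
    for k in r[:2]:
        c=cloud(w,k["mask"]);c=c[(c[:,2]>26)&(c[:,2]<56)]
        if len(c): l=np.array([C(x) for x in c]);print(t,round(k["confidence"],2),len(c),np.round(np.percentile(l,[1,50,99],axis=0),1).tolist())
save(w,"i.png",(100,60,412,300),2)
tab(8.83,.05,6)
E
```

```text
time: 14.98
position: [599.8, -123.7, 80.5]
force: [-0.2, -2.3, 5.4]
gripper_width: 16.4
grip_force: 59.3
t15.0 clamp rel axis -29.3 -19.4 r 35.1 q 2.557 | F rad 2.1 tan 1.0 z 5.4 w 16.4 g 59.3
jaw 0.86 2086 [[-83.2, -6.5], [-52.5, -0.8], [-19.3, 5.6]]
bangles 0.2 2116 [[-84.6, -6.6], [-52.9, -0.9], [-19.2, 5.6]]
q0 8.83 -> 9.13 [-0.9 -1.5] [-1.8 -3.0] [-2.6 -4.6] [-3.3 -6.2] [-4.0 -7.8] [-4.5 -9.4]
```

View pics/i.png

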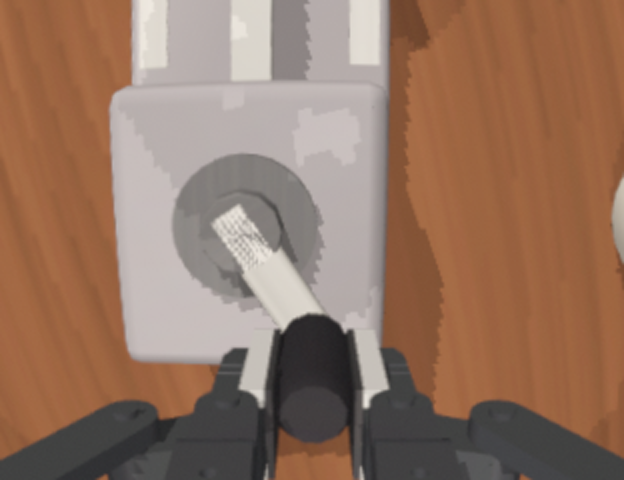

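Wrist view: the grip is held firmly (about 313,380 in the crop), with the crank arm at about 2.56 rad, so q≈8.84. Next I creep forward with averaged force readings and track the ring.

```bash
cat >> h.py <<'E'
def green(p):
    h=cv2.cvtColor(p["image"],cv2.COLOR_RGB2HSV); m=cv2.inRange(h,(45,60,40),(85,255,255))
    best=None
    for c in cv2.findContours(m,cv2.RETR_EXTERNAL,cv2.CHAIN_APPROX_NONE)[0]:
        if len(c)<10: continue
        P=np.array([atz(p,q[0],30.) for q in c])[:,:2]; k=(P.min(0)+P.max(0))/2-o
        if abs(k@v)<40 and -20<k@u<80:
            X=P-o; best=[round(float(t),1) for t in ((X@u).min(),(X@u).max(),(X@v).mean())]+[len(c)]
    return best
def meas(n=5):
    F=[];cs=[]
    for i in range(n):
        p=shot(["scene","side","wrist"][i%3]); s=p["st"]; F.append(list(s["force"])+list(s["position"])+list(s["ft_torque"])); 
        if i<3: cs.append(green(p))
    F=np.mean(F,0); d=F[3:5]-ax; q=np.arctan2(-d@v,d@u); f=np.array([F[:2]@u,F[:2]@v]); r=np.array([np.cos(q),-np.sin(q)]);t=np.array([-np.sin(q),-np.cos(q)])
    print("t%.1f q %.3f r %.1f | rad %.2f tan %.2f z %.1f |"%(s["time"],q%(2*np.pi)+2*np.pi,np.hypot(*d),r@f,t@f,F[2]),np.round(F[6:],2),cs)
E
python3 -c "
from h import *
meas(9)"
python3 -m crank '[0,-0.0009,-0.0015,0,0,0,0, 0,-0.0018,-0.003,0,0,0,0, 0,-0.0026,-0.0046,0,0,0,0, 0,-0.0033,-0.0062,0,0,0,0]' | grep force
python3 -c "
from h import *
crank();meas(9);tab(9.03,.05,6)"
```

```text
t15.5 q 8.836 r 35.1 | rad 2.57 tan 1.33 z 5.6 | [-0.45  0.1   0.  ] [[12.6, 80.0, 0.4, 78], [14.5, 79.5, 0.7, 77], None]
force: [3.1, -2.6, 3.4]
grip_force: 59.1
t15.9 clamp rel axis -32.2 -13.6 r 35.0 q 2.742 | F rad 3.0 tan -2.6 z 3.4 w 17.2 g 59.1
t16.3 q 9.036 r 35.0 | rad 3.35 tan -0.75 z 4.3 | [-0.53 -0.2   0.01] [[15.9, 81.8, 0.4, 75], [17.8, 80.9, 0.9, 77], None]
q0 9.03 -> 9.33 [-0.6 -1.6] [-1.2 -3.3] [-1.6 -5.0] [-2.0 -6.7] [-2.3 -8.4] [-2.5 -10.1]
```

```bash
python3 - <<'E'
from h import *
for n in ("scene","side"):
    p=shot(n); h=cv2.cvtColor(p["image"],cv2.COLOR_RGB2HSV); m=cv2.inRange(h,(45,60,40),(85,255,255))>0
    c=cloud(p,m); X=c[:,:2]-o; l=np.c_[X@u,X@v,c[:,2]]; l=l[(abs(l[:,1])<40)&(l[:,0]>-30)&(l[:,0]<90)]; 
    t=l[l[:,2]>30]; print(n,len(l),len(t),np.round(np.percentile(t,[2,98],axis=0),1).tolist(),np.round(l.min(0),1),np.round(l.max(0),1))
    # whole strip
    r=manip.trace(p,"jaw")
    if r:
        c=cloud(p,r[0]["mask"]); X=c[:,:2]-o; j=np.c_[X@u,X@v,c[:,2]]; j=j[(j[:,2]>44)&(j[:,2]<58)&(abs(j[:,1])<34)]; print("jaw",r[0]["confidence"],len(j),np.round(np.percentile(j,[2,50,98],axis=0),1).tolist())
    M=np.zeros((384,512),bool);M[130:260,200:360]=1
    c=cloud(p,M);X=c[:,:2]-o; a=np.c_[X@u,X@v,c[:,2]]; a=a[(abs(a[:,1])<30)]
    for z0,z1 in ((40,56),(56,62)):
        b=a[(a[:,2]>z0)&(a[:,2]<z1)]; print(z0,np.histogram(b[:,0],bins=np.arange(-30,120,5))[0])
E
```

```text
scene 181 91 [[19.0, -31.7, 30.2], [72.2, 31.2, 42.3]] [  6.7 -32.1  16.4] [85.1 33.6 51.4]
jaw 0.64 137 [[-9.8, -32.8, 44.4], [-4.4, -0.1, 51.1], [7.2, 31.8, 54.8]]
40 [ 5  7  6  8 74 27 20 15  0  0  0  0  0  1  0  0  0  0  0  0  0  9 54 26
 20 15  4  0  0]
56 [0 0 0 0 0 0 0 0 0 0 0 0 0 0 0 0 0 0 0 0 0 0 0 7 4 6 1 0 0]
side 145 91 [[20.5, -30.3, 30.4], [72.3, 32.9, 39.5]] [ 18.5 -34.6  17.3] [83.5 33.7 40.1]
jaw 0.74 134 [[-20.9, -30.6, 44.3], [-3.6, 0.5, 50.5], [8.0, 32.9, 54.8]]
40 [ 8  7  4  5 55 39 23 21  2  0  1  0  0  0  0  0  0  0  0  0  0  6 47 39
 24 14  6  0  0]
56 [0 0 0 0 0 1 0 0 0 0 0 0 0 0 0 0 0 0 0 0 0 0 0 7 6 6 1 0 0]
```

Jaw face is at about 7.7 and the stop face at about 79.5, so contact is expected near q≈9.7–9.9. I creep on.

```bash
python3 -m crank '[0,-0.0006,-0.0016,0,0,0,0, 0,-0.0012,-0.0033,0,0,0,0, 0,-0.0016,-0.005,0,0,0,0, 0,-0.002,-0.0067,0,0,0,0, 0,-0.0023,-0.0084,0,0,0,0]' | grep force
python3 -c "
from h import *
crank();meas(9);tab(9.28,.05,6)"
```

```text
force: [1.7, -2.4, 4.3]
grip_force: 59.3
t17.0 clamp rel axis -34.6 -4.8 r 34.9 q 3.003 | F rad 2.2 tan -1.9 z 4.3 w 16.8 g 59.3
t17.4 q 9.297 r 34.9 | rad 3.91 tan -0.77 z 5.2 | [-0.71 -0.06 -0.01] [[15.9, 83.6, -0.3, 77], [19.2, 82.3, 0.9, 75], None]
q0 9.28 -> 9.58 [-0.2 -1.7] [-0.3 -3.5] [-0.4 -5.2] [-0.3 -7.0] [-0.2 -8.7] [0.1 -10.5]
```

```bash
python3 -m crank '[0,-0.0004,-0.0017,0,0,0,0, 0,-0.0006,-0.0035,0,0,0,0, 0,-0.0007,-0.0052,0,0,0,0]' | grep force
python3 -c "
from h import *
crank();meas(9);tab(9.43,.05,6)"
```

```text
force: [0.5, -3.0, 5.5]
grip_force: 59.3
t17.7 clamp rel axis -34.9 0.5 r 34.9 q 3.157 | F rad 2.8 tan -1.3 z 5.5 w 16.8 g 59.3
t18.1 q 9.450 r 34.9 | rad 2.77 tan -0.85 z 5.6 | [-0.49 -0.07  0.02] [[17.6, 85.4, 0.3, 76], [19.2, 84.5, 1.2, 75], None]
q0 9.43 -> 9.73 [0.1 -1.7] [0.2 -3.5] [0.4 -5.2] [0.7 -6.9] [1.1 -8.7] [1.6 -10.3]
```

```bash
python3 -m crank '[0,0.0001,-0.0017,0,0,0,0, 0,0.0002,-0.0035,0,0,0,0]' | grep force
python3 -c "
from h import *
crank();meas(9);tab(9.53,.05,6)"
```

```text
force: [0.2, -3.3, 4.9]
grip_force: 59.4
t18.3 clamp rel axis -34.7 4.1 r 34.9 q 3.260 | F rad 3.0 tan -1.3 z 4.9 w 16.5 g 59.4
t18.7 q 9.554 r 34.9 | rad 2.53 tan -0.55 z 6.0 | [-0.44 -0.04  0.01] [[17.6, 85.4, 0.3, 76], [22.5, 85.8, 0.5, 75], None]
q0 9.53 -> 9.83 [0.2 -1.7] [0.5 -3.5] [0.9 -5.2] [1.4 -6.8] [2.0 -8.5] [2.6 -10.1]
```

```bash
python3 -m crank '[0,0.0002,-0.0017,0,0,0,0, 0,0.0005,-0.0035,0,0,0,0]' | grep force
python3 -c "
from h import *
crank();meas(9);tab(9.63,.05,6)"
```

```text
force: [1.0, -3.1, 4.7]
grip_force: 59.4
t18.9 clamp rel axis -34.1 7.7 r 34.9 q 3.363 | F rad 2.3 tan -2.3 z 4.7 w 17.0 g 59.4
t19.3 q 9.658 r 34.9 | rad 1.85 tan -1.05 z 5.9 | [-0.37 -0.02  0.  ] [[20.9, 85.4, 0.8, 75], [22.5, 85.8, 0.7, 77], None]
q0 9.63 -> 9.93 [0.4 -1.7] [0.9 -3.4] [1.5 -5.0] [2.1 -6.7] [2.8 -8.3] [3.6 -9.8]
```

```bash
python3 -m crank '[0,0.0003,-0.0017,0,0,0,0]' | grep force
python3 -c "
from h import *
crank();meas(9);tab(9.68,.05,6)"
```

```text
force: [1.5, -2.8, 4.7]
grip_force: 59.4
t19.4 clamp rel axis -33.6 9.3 r 34.9 q 3.412 | F rad 1.8 tan -2.7 z 4.7 w 16.6 g 59.4
t19.9 q 9.707 r 34.9 | rad 1.61 tan -1.11 z 5.9 | [-0.29 -0.08 -0.01] [[20.9, 87.2, 0.8, 75], [22.5, 87.2, 0.8, 75], None]
q0 9.68 -> 9.98 [0.5 -1.7] [1.1 -3.3] [1.7 -5.0] [2.4 -6.6] [3.2 -8.1] [4.1 -9.6]
```

```bash
python3 -m crank '[0,0.0005,-0.0017,0,0,0,0]' | grep force
python3 -c "
from h import *
crank();meas(12);tab(9.73,.05,6)"
```

```text
force: [0.0, -2.4, 4.9]
grip_force: 59.4
t20.0 clamp rel axis -33.1 11.0 r 34.9 q 3.464 | F rad 2.0 tan -1.3 z 4.9 w 16.6 g 59.4
t20.5 q 9.759 r 34.9 | rad 1.67 tan -0.80 z 5.9 | [-0.27 -0.08  0.  ] [[20.9, 87.2, 1.1, 75], [22.5, 85.8, 0.9, 75], None]
q0 9.73 -> 10.03 [0.6 -1.7] [1.2 -3.3] [1.9 -4.9] [2.8 -6.4] [3.6 -7.9] [4.6 -9.4]
```

```bash
python3 -m crank '[0,0.0005,-0.0016,0,0,0,0]' | grep force
python3 -c "
from h import *
crank();meas(12);tab(9.78,.05,6)"
```

```text
force: [-0.4, -2.3, 5.5]
grip_force: 59.4
t20.7 clamp rel axis -32.5 12.6 r 34.9 q 3.512 | F rad 2.1 tan -0.9 z 5.5 w 16.9 g 59.4
t21.2 q 9.807 r 34.9 | rad 1.33 tan -0.95 z 6.1 | [-0.25 -0.1   0.  ] [[20.9, 87.2, 0.9, 77], [22.5, 87.2, 0.7, 75], None]
q0 9.78 -> 10.08 [0.6 -1.6] [1.4 -3.2] [2.2 -4.8] [3.1 -6.3] [4.0 -7.7] [5.1 -9.2]
```

```bash
python3 -m crank '[0,0.0006,-0.0016,0,0,0,0]' | grep force
python3 -c "
from h import *
crank();meas(12);tab(9.83,.05,6)"
```

```text
force: [1.4, -1.5, 5.8]
grip_force: 59.4
t21.4 clamp rel axis -31.9 14.2 r 34.9 q 3.562 | F rad 0.3 tan -2.0 z 5.8 w 17.1 g 59.4
t21.9 q 9.857 r 34.9 | rad 1.02 tan -1.05 z 6.2 | [-0.2  -0.13 -0.02] [[20.9, 87.2, 0.9, 77], [22.5, 87.2, 0.7, 75], None]
q0 9.83 -> 10.13 [0.7 -1.6] [1.5 -3.1] [2.4 -4.7] [3.4 -6.1] [4.4 -7.5] [5.5 -8.9]
```

```bash
python3 -m crank '[0,0.0007,-0.0016,0,0,0,0]' | grep force
python3 -c "
from h import *
crank();meas(12);tab(9.88,.05,6)"
```

```text
force: [0.6, -1.3, 5.3]
grip_force: 59.4
t22.0 clamp rel axis -31.1 15.8 r 34.9 q 3.612 | F rad 0.5 tan -1.3 z 5.3 w 16.4 g 59.4
t22.6 q 9.908 r 34.9 | rad 0.44 tan -1.09 z 5.8 | [-0.14 -0.15  0.01] [[22.6, 89.0, 0.8, 75], [22.5, 88.0, 1.2, 75], None]
q0 9.88 -> 10.18 [0.8 -1.6] [1.7 -3.1] [2.7 -4.5] [3.7 -5.9] [4.8 -7.3] [6.0 -8.6]
```

```bash
python3 -m crank '[0,0.0008,-0.0016,0,0,0,0]' | grep force
python3 -c "
from h import *
crank();meas(12);tab(9.93,.05,6)"
```

```text
force: [1.3, -0.7, 5.0]
grip_force: 59.4
t22.7 clamp rel axis -30.2 17.4 r 34.9 q 3.664 | F rad -0.4 tan -1.4 z 5.0 w 16.6 g 59.4
t23.3 q 9.960 r 34.9 | rad 0.46 tan -0.94 z 6.0 | [-0.12 -0.17 -0.01] [[22.6, 89.0, 1.1, 75], [23.8, 87.2, 1.2, 75], None]
q0 9.93 -> 10.23 [0.9 -1.5] [1.8 -3.0] [2.9 -4.4] [4.0 -5.7] [5.1 -7.1] [6.4 -8.3]
```

```bash
python3 -m crank '[0,0.0009,-0.0015,0,0,0,0]' | grep force
python3 -c "
from h import *
crank();meas(12);tab(9.98,.05,6)"
```

```text
force: [1.2, -2.0, 5.0]
grip_force: 59.4
t23.4 clamp rel axis -29.3 18.9 r 34.9 q 3.715 | F rad 0.5 tan -2.3 z 5.0 w 16.8 g 59.4
t23.9 q 10.010 r 34.9 | rad 0.16 tan -1.00 z 5.6 | [-0.11 -0.19 -0.01] [[22.6, 89.0, 1.1, 75], [23.8, 88.6, 1.1, 75], None]
q0 9.98 -> 10.28 [1.0 -1.5] [2.0 -2.9] [3.1 -4.2] [4.3 -5.5] [5.5 -6.8] [6.8 -8.0]
```

```bash
python3 -m crank '[0,0.001,-0.0015,0,0,0,0]' | grep force
python3 -c "
from h import *
crank();meas(4);tab(10.03,.05,6)"
```

```text
force: [1.2, -1.6, 5.4]
grip_force: 59.4
t24.1 clamp rel axis -28.3 20.4 r 34.9 q 3.766 | F rad 0.1 tan -2.0 z 5.4 w 16.8 g 59.4
t24.2 q 10.058 r 34.9 | rad -0.41 tan -1.22 z 5.7 | [-0.13 -0.27  0.01] [[22.6, 89.0, 1.2, 75], [23.8, 88.6, 1.8, 75], None]
q0 10.03 -> 10.33 [1.0 -1.4] [2.1 -2.8] [3.3 -4.1] [4.5 -5.3] [5.8 -6.5] [7.2 -7.6]
```

```bash
python3 -m crank '[0,0.001,-0.0014,0,0,0,0]' | grep force
python3 -c "
from h import *
crank();meas(4);tab(10.08,.05,6)"
```

```text
force: [1.8, -1.5, 4.7]
grip_force: 59.3
t24.4 clamp rel axis -27.3 21.6 r 34.9 q 3.812 | F rad -0.5 tan -2.3 z 4.7 w 16.5 g 59.3
t24.5 q 10.102 r 34.9 | rad -0.95 tan -1.38 z 5.2 | [-0.07 -0.32 -0.04] [[22.6, 89.0, 1.2, 75], [23.8, 89.4, 1.7, 75], None]
q0 10.08 -> 10.38 [1.1 -1.4] [2.3 -2.7] [3.5 -3.9] [4.8 -5.1] [6.1 -6.2] [7.5 -7.2]
```

```bash
python3 -m crank '[0,0.0011,-0.0014,0,0,0,0]' | grep force
python3 -c "
from h import *
crank();meas(5);tab(10.13,.05,6)"
```

```text
force: [3.1, -2.6, 3.8]
grip_force: 59.2
t24.6 clamp rel axis -26.5 22.7 r 34.9 q 3.851 | F rad -1.0 tan -3.9 z 3.8 w 16.8 g 59.2
t24.9 q 10.140 r 34.9 | rad -1.69 tan -1.94 z 4.1 | [-0.   -0.53 -0.01] [[22.6, 89.0, 0.7, 74], [23.8, 88.6, 1.8, 75], None]
q0 10.13 -> 10.43 [1.2 -1.3] [2.4 -2.5] [3.7 -3.7] [5.0 -4.8] [6.4 -5.9] [7.9 -6.9]
```

```bash
python3 -m crank '[0,0.0011,-0.0013,0,0,0,0]' | grep force
python3 -c "
from h import *
crank();meas(5);tab(10.18,.05,6)"
```

```text
force: [4.5, -1.2, 2.4]
grip_force: 59.0
t25.0 clamp rel axis -25.8 23.5 r 34.9 q 3.881 | F rad -3.1 tan -3.5 z 2.4 w 17.0 g 59.0
t25.2 q 10.170 r 34.9 | rad -3.52 tan -2.66 z 2.7 | [ 0.04 -0.87  0.01] [[22.6, 89.0, 0.7, 74], [23.8, 88.6, 1.8, 75], None]
q0 10.18 -> 10.48 [1.2 -1.2] [2.5 -2.4] [3.9 -3.5] [5.3 -4.6] [6.7 -5.6] [8.2 -6.5]
```

Contact is felt: tangential force went from −1.0 to −2.7 N, so roughly 6–7 N at the jaw. Two more small steps.

```bash
python3 -m crank '[0,0.0012,-0.0012,0,0,0,0]' | grep force
python3 -c "
from h import *
crank();meas(5);tab(10.23,.05,2)"
```

```text
force: [4.6, 0.2, 1.2]
grip_force: 59.0
t25.3 clamp rel axis -24.8 24.6 r 34.9 q 3.922 | F rad -4.1 tan -2.2 z 1.2 w 16.6 g 59.0
t25.5 q 10.214 r 34.9 | rad -4.42 tan -2.09 z 1.9 | [-0.   -1.08 -0.01] [[22.6, 89.0, 0.5, 75], [23.8, 88.6, 1.8, 75], None]
q0 10.23 -> 10.33 [1.3 -1.2] [2.6 -2.3]
```

```bash
python3 -m crank '[0,0.0013,-0.0012,0,0,0,0, 0,0.0013,-0.0012,0,0,0,0]' | grep force
python3 -c "
from h import *
crank();meas(5)"
```

```text
force: [5.5, -0.6, 0.9]
grip_force: 58.9
t25.7 clamp rel axis -23.4 25.9 r 34.9 q 3.977 | F rad -4.6 tan -3.1 z 0.9 w 16.7 g 58.9
t25.9 q 10.259 r 34.9 | rad -4.33 tan -3.45 z 1.6 | [-0.05 -1.1  -0.02] [[22.6, 89.0, 0.7, 74], [23.8, 89.4, 2.2, 74], None]
```

The two estimates agree at about 10 N, by force and by angle past contact. I release and retreat straight up.

```bash
python3 -m crank '[0.5,0,0,0,0,0,0, 1,0,0,0,0,0,0, 1,0,0,0,0,0,0, 1,0,0,0,0,0,0, 1,0,0,0,0,0,0, 1,0,0,-0.03,0,0,0, 1,0,0,-0.065,0,0,0, 1,0,0,-0.1,0,0,0, 1,0,0,-0.11,0,0,0, 1,0,0,-0.11,0,0,0]'
python3 - <<'E'
from h import *
np.set_printoptions(precision=1,suppress=True)
C=lambda x:np.array([(x[:2]-o)@u,(x[:2]-o)@v])
s,d,w=shot("scene"),shot("side"),shot("wrist")
for p in (s,d,w):
    for n,z in (("grip_center",95),("bangles_center",28)):
        print(p["name"],n,[(round(r["confidence"],2),C(atz(p,r["pixel"],z))) for r in manip.spot_point(p,n)[:4]])
    print(green(p))
    m=cv2.inRange(cv2.cvtColor(p["image"],cv2.COLOR_RGB2HSV),(45,60,40),(85,255,255))>0
    c=cloud(p,m); 
    if len(c):
        X=c[:,:2]-o;l=np.c_[X@u,X@v,c[:,2]];l=l[(abs(l[:,1])<36)&(l[:,0]>5)&(l[:,0]<90)]
        for a,b in ((0,40),(50,95)):
            t=l[(l[:,0]>a)&(l[:,0]<b)]; print(len(t),np.percentile(t[:,2],[50,97]) if len(t) else "")
print("grip expected",-127+35*np.cos(10.26),-35*np.sin(10.26))
E
```

```text
time: 26.82
position: [558.9, -108.0, 194.2]
tcp_rot: [[0.235, 0.972, 0.007], [0.972, -0.235, -0.002], [-0.001, 0.007, -1.0]]
force: [0.2, -1.0, -0.4]
gripper_width: 85.5
grip_force: 0.0
scene grip_center [(0.68, array([-429.1,  -42.1])), (0.63, array([-146. ,   21.1])), (0.53, array([-59.2, -63.4]))]
scene bangles_center [(0.68, array([ 42.3, 145.6])), (0.43, array([40.8,  3.6]))]
[22.6, 89.0, 0.7, 74]
24 [30.8 42.3]
134 [29.7 37.8]
side grip_center [(0.68, array([-145.1,   21.5]))]
side bangles_center [(0.52, array([ 42.6, 165.1])), (0.43, array([50.4, -3.1]))]
[23.8, 88.6, 9.3, 60]
20 [33.9 44.5]
88 [33.3 38.6]
wrist grip_center [(0.62, array([-152.3,   22.7])), (0.32, array([-1. ,  5.1]))]
wrist bangles_center []
[22.8, 34.5, 23.5, 42]
174 [35.9 50.7]
0 
grip expected -150.4854574223172 25.950593243017114
```

```bash
python3 -c "
from cell import manip
print(manip.finish_job())"
```

```text
the job is handed in; nothing more can be done
None
```

The green bangle pair lies flat and clamped against the end stop at an estimated 10 N, the grip is released with the arm clear above it, nothing else was seen to be touched (the bystanders were not re-measured), and the job is handed in; no verdict was returned.

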